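# Empty the loaded pouring pots

## Robot

A 6-joint arm with a two-finger parallel gripper is mounted at the origin on the work surface. World frame = base frame: x ahead of the robot, y to its left, z up, the work surface at z = 0. Lengths are in m, angles in rad, forces in N, time in s.
With the tool pointing down it reaches from about 0.3 to 0.775 m from the base axis. Payload 14.6 kg.
Tool frame: the origin (TCP) lies on the centre line of the jaws, within the pads' length; the fingertips stand 19 mm ahead of it and the grasp point (between the pads) is the TCP; z points along the fingers, y is the direction in which the jaws open and shut (so a half turn about z gives the same grasp; the last joint's range is limited). The gripper opens to 94 mm and grips with 3 to 60 N. Pads are 16 mm wide; open, the fingers measure 119 mm over their backs; the gripper's body (75 mm by 177 mm) begins 78 mm behind the grasp point.
Start: joints at [1.208, 0.3, 1.521, -0, 1.321, -0.067], TCP at [0.16, 0.526, 0.224] pointing down, gripper open.
Joint ranges: [-3.03, 3.03], [-0.79, 2.21], [0.23, 2.52], [-1.04, 4.18], [0, 3.07], [-2.55, 2.55]. Speed limits (rad/s): [2.22, 2.22, 2.57, 3.14, 3.14, 3.14].

## Interface

Orientations are given as [roll, pitch, yaw] about the fixed x, y, z axes, in that order (R = Rz(yaw) Ry(pitch) Rx(roll)).
In Python, from station import ctrl gives the robot as it stands. The module is installed in compiled form; this text tells all that it offers.
- The arm moves only by the shell command python3 -m creep 'ROWS' [FORCE]. ROWS is a JSON object of lists of equal length, an entry for each row: "translation": the shift along the world's x, y, z in mm, a list of three; "yaw": the turn about the world's z in rad; "gripper": the closure in counts, from 0 (fully open) to 255 (shut). A call has 1 to 5 rows; each row is the pose to reach, as a shift and turn from the pose measured when the call began; what a row does not reach only later rows make up. A row lasts 1/12 s, in which the tool goes at most 41.7 mm and 7.16 degrees, less where a joint would pass 70% of its speed; a pose out of reach is approached as far as the arm can. A call with a gripper value outside its range is refused whole. The fingers move at their own pace and stop on an object; FORCE is the grip in N (left out, the last holds). Time passes only in rows, so rows that repeat a pose let the fingers close. It gives the time, the measured TCP pose, the force and the opening at its end, in the units of the state.
- ctrl.get_obs(): the state, without advancing time (a new reading comes with each control period).
- ctrl.camera(name): name is "side" or "top"; returns a dict with "pixels" (384x512x3 uint8, red, green, blue), "depth" (384x512 float32, m along the optical axis (not along the pixel's ray), 0 where there is no reading), "fx", "fy", "cx", "cy" (pixels), "dist" ([k1, k2, p1, p2, k3] as OpenCV has them; the pictures are not rectified), "R" (3x3) and "t" (3): a world point X has camera coordinates R X + t. Camera axes: x right, y down, z forward; pixel columns grow to the right and rows downward; lengths in m; the calibration is good to about 2 mm. A picture is of the moment at which its call begins.
- ctrl.hand_in(): hands the job in, once; it reports no verdict.
The state is a dict: "time_s": time; "qpos": joint angles; "joint_vel": joint speeds; "tau": joint torques, N m; "ee_pos": TCP position; "eef_rot": TCP orientation; "force": force on the tool from outside, world axes, zero at the start; "moment": the same for the moment, N m; "grip_width": finger opening in m.
Only numpy, scipy, OpenCV 4.12 (cv2) and the standard library are available. Lean on these libraries where they do the work, as an engineer would, in place of code of your own. Each camera call takes 0.05 s, during which the arm holds its last target. There are 200 camera calls.

## Task

Some of the three closed red pouring pots on the green cutting mat are loaded with a heavy steel mixing ball, the rest hold only a light plastic ball, and only the weight of a pot in the hand gives it away. Tip the loaded pots over the aluminium tray on the spring scale until every steel ball lies in it, and leave the plastic ones inside their pots; tip no pot anywhere but over the tray. Finish with all three pots standing upright on the mat, nothing but the steel balls in the tray, and the bottles, jars and brush undisturbed.

Things in the scene. Friction and masses are not known exactly. Their poses are not given: they have to be found in the camera images.
- pot_1: closed opaque red pouring pot with white lid, looks like the other two: 120 (x) x 66 (y) x 97 mm with its lid; origin at the centre of its underside, z up, the spout with yellow lip on its -x side. Each pot weighs 180 g without its ball, give or take 10 per cent, and holds one loose grey 38 mm ball at its +x end: steel, 226 g, or solid plastic, 42 g. Which, cannot be seen
- pot_1_knob (a point): middle of the top face of the pot's black square knob, to lift it by: 24 x 24 mm, sides along the pot's x and y, 40 mm tall, from 97 to 137 mm above the underside, on the pot's centre line
- pot_1_lip (a point): middle of the spout's pouring edge of pot_1: in the pot's frame 70 mm towards -x and 43 mm above the underside; the spout's slot above it is 60 mm wide, about 48 mm high
- pot_2: closed opaque red pouring pot with white lid, looks like the other two: 120 (x) x 66 (y) x 97 mm with its lid; origin at the centre of its underside, z up, the spout with yellow lip on its -x side. Weights as for pot_1. Inside, a ramp rises at 24 degrees from the +x end to the spout: the ball stays in up to 20 degrees of tilt and rolls out freely with the spout side tipped down 45 to 50 degrees
- pot_2_knob (a point): middle of the top face of the pot's black square knob, to lift it by: 24 x 24 mm, sides along the pot's x and y, 40 mm tall, from 97 to 137 mm above the underside, on the pot's centre line
- pot_2_lip (a point): middle of the spout's pouring edge of pot_2: in the pot's frame 70 mm towards -x and 43 mm above the underside; the spout's slot above it is 60 mm wide, about 48 mm high
- pot_3: closed opaque red pouring pot with white lid, looks like the other two: 120 (x) x 66 (y) x 97 mm with its lid; origin at the centre of its underside, z up, the spout with yellow lip on its -x side. Weights and ramp as for the other pots
- pot_3_knob (a point): middle of the top face of the pot's black square knob, to lift it by: 24 x 24 mm, sides along the pot's x and y, 40 mm tall, from 97 to 137 mm above the underside, on the pot's centre line
- pot_3_lip (a point): middle of the spout's pouring edge of pot_3: in the pot's frame 70 mm towards -x and 43 mm above the underside; the spout's slot above it is 60 mm wide, about 48 mm high
- scale: fixed grey base of a spring scale, 140 x 160 x 18 mm, carrying the aluminium tray centred above it; origin at the centre of its underside, x and y along the tray's sides, z up
- tray_in (a point): centre of the inner floor of the open aluminium tray on the spring scale: tray 180 (x) x 200 (y) x 40 mm high outside, walls and floor 4 mm; its underside is 45 mm and its rim 85 mm above the table when unloaded
- tray (a joint): how far the tray has sunk on its spring, in m: 0 unloaded, 45 mm per kg of load (10.1 mm for a steel ball, 1.9 mm for a plastic one)
- mat: fixed green cutting mat with white grid lines, 340 (x) x 560 (y) x 3 mm; origin at the centre of its underside, so its top is 3 mm higher
- bottle_pink: bystander: pink dropper bottle, 36 mm across, 97 mm high, on the mat; origin at the centre of its underside
- bottle_blue: bystander: blue dropper bottle, 36 mm across, 97 mm high, on the mat; origin at the centre of its underside
- bottle_ochre: bystander: yellow dropper bottle, 36 mm across, 97 mm high, on the table; origin at the centre of its underside
- jar_red: bystander: red paint jar with white lid, 54 mm across, 53 mm high; origin at the centre of its underside
- jar_black: bystander: black paint jar with white lid, 54 mm across, 53 mm high; origin at the centre of its underside
- brush: bystander: flat paint brush with wooden handle lying on the table left of the mat, roughly along x; origin at its underside

How it is judged:
At the end, for the whole second after the job is handed in: Every steel ball and nothing else lies in the tray (checked by how far the scale's tray has sunk); every pot stands upright (within 0.1 rad) and at rest on the mat, its underside's centre above the mat (value of joint tray between 0.0185 and 0.0214 m and angle between each of pot_1, pot_2, pot_3's own z axis and vertical below 0.1 rad and height (world z) of each of pot_1, pot_2, pot_3 below 0.008 m and linear speed of each of pot_1, pot_2, pot_3 below 0.03 m/s and x of pot_1 in the frame of mat between -0.17 and 0.17 m and y of pot_1 in the frame of mat between -0.28 and 0.28 m and x of pot_2 in the frame of mat between -0.17 and 0.17 m and y of pot_2 in the frame of mat between -0.28 and 0.28 m and x of pot_3 in the frame of mat between -0.17 and 0.17 m and y of pot_3 in the frame of mat between -0.28 and 0.28 m); the robot touches nothing.
It fails at once if A pot is tipped by more than 0.4 rad while the middle of its pouring edge is not over the tray (20 mm outside its walls is let pass) ((angle between pot_1's own z axis and vertical above 0.4 rad and (x of pot_1_lip in the frame of scale below -0.11 m or x of pot_1_lip in the frame of scale above 0.11 m or y of pot_1_lip in the frame of scale below -0.12 m or y of pot_1_lip in the frame of scale above 0.12 m)) or (angle between pot_2's own z axis and vertical above 0.4 rad and (x of pot_2_lip in the frame of scale below -0.11 m or x of pot_2_lip in the frame of scale above 0.11 m or y of pot_2_lip in the frame of scale below -0.12 m or y of pot_2_lip in the frame of scale above 0.12 m)) or (angle between pot_3's own z axis and vertical above 0.4 rad and (x of pot_3_lip in the frame of scale below -0.11 m or x of pot_3_lip in the frame of scale above 0.11 m or y of pot_3_lip in the frame of scale below -0.12 m or y of pot_3_lip in the frame of scale above 0.12 m))).
It fails at once if A bottle, jar or the brush is moved by more than 30 mm, or a bottle or jar knocked over (distance of any of bottle_pink, bottle_blue, bottle_ochre, jar_red, jar_black, brush from where it was at the start of the episode above 0.03 m or angle between any of bottle_pink, bottle_blue, bottle_ochre, jar_red, jar_black's own z axis and vertical above 0.5 rad).
It also fails if it takes over 72 s, if anything falls off the work surface, if the arm or the gripper's body presses on something with over 40 N, if the wrist force passes 120 N, or if a joint passes its speed limit or range.

## Working session

There is one attempt and no reset: what is moved stays moved. The work goes in short steps, Python scripts to look and compute and a shell command to move; the robot and the scene stay as the last step left them, time stands still between calls to the robot, and variables do not carry over. Pictures are saved under pics/ and viewed, about 8 in all and at most 12, crops included, and the job is handed in when it is done.

```bash
mkdir -p pics
cat > h.py <<'E'
import numpy as np, cv2
from station import ctrl
def cam(n):
    c=ctrl.camera(n); c['K']=np.array([[c['fx'],0,c['cx']],[0,c['fy'],c['cy']],[0,0,1]]); c['R']=np.array(c['R']);c['t']=np.array(c['t']);c['dist']=np.array(c['dist'],float); return c
def ray(c,uv):
    p=cv2.undistortPoints(np.array(uv,float).reshape(-1,1,2),c['K'],c['dist']).reshape(-1,2)
    d=np.c_[p,np.ones(len(p))]@c['R']; return -c['R'].T@c['t'],d
def onz(c,uv,z):
    o,d=ray(c,uv); return o+d*((z-o[2])/d[:,2])[:,None]
def cloud(c):
    h,w=c['depth'].shape; u,v=np.meshgrid(np.arange(w),np.arange(h))
    o,d=ray(c,np.c_[u.ravel(),v.ravel()]); P=o+d*c['depth'].reshape(-1,1); P[c['depth'].ravel()==0]=np.nan
    return P.reshape(h,w,3)
def proj(c,X):
    return cv2.projectPoints(np.array(X,float).reshape(-1,1,3),cv2.Rodrigues(c['R'])[0],c['t'],c['K'],c['dist'])[0].reshape(-1,2)
def save(c,f): cv2.imwrite('pics/'+f,cv2.cvtColor(c['pixels'],cv2.COLOR_RGB2BGR))
E
python3 - <<'E'
from h import *
for n in('top','side'):
    c=cam(n); save(c,n+'0.png'); print(n,-c['R'].T@c['t'],c['R'][2])
s=ctrl.get_obs(); print({k:np.round(s[k],3).tolist() for k in s})
E
```

```text
top [0.4495467  0.08527117 1.66070419] [ 6.62183910e-02  2.70018894e-04 -9.97805117e-01]
side [ 0.13352218 -0.68073735  1.15407158] [ 0.30679274  0.55888107 -0.77040909]
{'time_s': 0.1, 'qpos': [1.208, 0.3, 1.522, 0.0, 1.321, -0.067], 'joint_vel': [-0.001, -0.003, -0.001, -0.001, 0.002, -0.0], 'tau': [-0.001, -53.264, -35.329, 0.071, 0.023, -0.0], 'ee_pos': [0.16, 0.526, 0.224], 'eef_rot': [-3.141, -0.0, 2.846], 'force': [-0.6, 0.537, 0.012], 'moment': [-0.02, -0.052, 0.025], 'grip_width': 0.094}
```

View pics/top0.png

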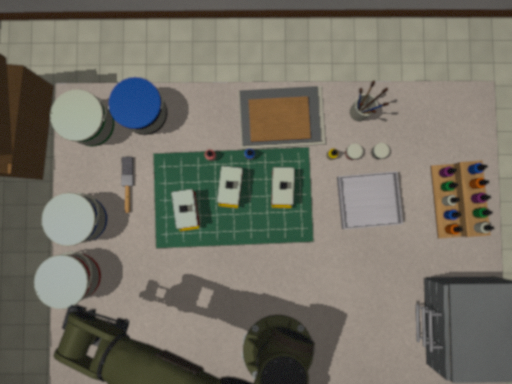

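View pics/side0.png

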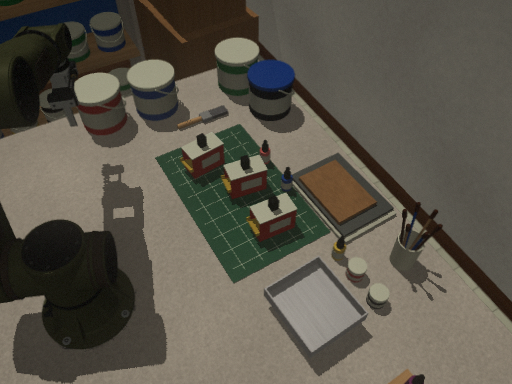

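Run:
```python
from h import *
c=cam('top'); hsv=cv2.cvtColor(c['pixels'],cv2.COLOR_RGB2HSV); P=cloud(c)
print('zrng',np.nanmin(P[...,2]),np.nanmedian(P[...,2]))
def blobs(m,amin):
    for k in cv2.findContours(m.astype(np.uint8),cv2.RETR_EXTERNAL,cv2.CHAIN_APPROX_NONE)[0]:
        if cv2.contourArea(k)>=amin: yield k[:,0,:].astype(float)
u,v=np.meshgrid(np.arange(512),np.arange(384))
roi=(u>150)&(u<312)&(v>150)&(v<245)
H,S,V=cv2.split(hsv)
# lids by depth
Z=P[...,2]
m=roi&(Z>0.07)&(Z<0.17)
for k in blobs(m,100):
    W=onz(c,k,0.097).astype(np.float32)[:,:2]; print('pot',np.round(cv2.minAreaRect(W)[0],4),cv2.minAreaRect(W)[1:])
m=roi&(S<70)&(V>130)
for k in blobs(m,80):
    W=onz(c,k,0.1).astype(np.float32)[:,:2]; print('lid',k.mean(0),cv2.minAreaRect(W))
m=roi&(H>18)&(H<35)&(S>120)&(V>100)
for k in blobs(m,8): print('yel',k.mean(0),onz(c,[k.mean(0)],0.05))
m=roi&(V<50)&(Z>0.1)
for k in blobs(m,6): print('knob',k.mean(0),onz(c,[k.mean(0)],0.14))
roi=(u>330)&(u<410)&(v>164)&(v<240)
m=roi&(Z>0.025)&(Z<0.12)
for k in blobs(m,300):
    W=onz(c,k,0.085).astype(np.float32)[:,:2]; print('tray',cv2.minAreaRect(W), cv2.boxPoints(cv2.minAreaRect(W)))
m=(u>325)&(u<400)&(v>140)&(v<165)&(Z>0.03)
for k in blobs(m,20): print('jar',k.mean(0),onz(c,[k.mean(0)],0.055))
c2=cam('side'); P2=cloud(c2)
big=cv2.resize(c2['pixels'][110:350,150:400],None,fx=3,fy=3-0.5,interpolation=cv2.INTER_CUBIC); cv2.imwrite('pics/crop.png',cv2.cvtColor(big,cv2.COLOR_RGB2BGR))
for n,uv in dict(tr=[(264,296),(319,261),(366,314),(316,349)]).items(): print(n,onz(c2,uv,0.085))
h2=cv2.cvtColor(c2['pixels'],cv2.COLOR_RGB2HSV)
U,Vv=np.meshgrid(np.arange(512),np.arange(384))
m=(U>170)&(U<310)&(Vv>125)&(Vv<240)&(h2[...,2]<45)&(P2[...,2]>0.1)
for k in blobs(m,10):
    top=k[k[:,1]<k[:,1].min()+5].mean(0); print('knobside',k.mean(0),onz(c2,[k.mean(0)],0.12))
```

```text
zrng -0.7804791614659881 0.00010086306708090298Traceback (most recent call last):
  File "<stdin>", line 14, in <module>
cv2.error: OpenCV(4.12.0) /io/opencv/modules/imgproc/src/convhull.cpp:143: error: (-215:Assertion failed) total >= 0 && (depth == CV_32F || depth == CV_32S) in function 'convexHull'
```

```bash
cat > meas.py <<'E'
from h import *
c=cam('top'); hsv=cv2.cvtColor(c['pixels'],cv2.COLOR_RGB2HSV); P=cloud(c)
def blobs(m,amin):
    for k in cv2.findContours(m.astype(np.uint8),cv2.RETR_EXTERNAL,cv2.CHAIN_APPROX_NONE)[0]:
        if cv2.contourArea(k)>=amin: yield k[:,0,:].astype(float)
def rect(k,z):
    r=cv2.minAreaRect(np.ascontiguousarray(onz(c,k,z)[:,:2],dtype=np.float32)); return np.round(r[0],4),np.round(r[1],3),round(r[2],1)
u,v=np.meshgrid(np.arange(512),np.arange(384))
roi=(u>150)&(u<312)&(v>150)&(v<245)
H,S,V=cv2.split(hsv); Z=P[...,2]
for k in blobs(roi&(Z>0.07)&(Z<0.17),100): print('pot',rect(k,.097))
for k in blobs(roi&(S<70)&(V>130),80): print('lid',k.mean(0),rect(k,.097))
for k in blobs(roi&(H>18)&(H<35)&(S>120)&(V>100),4): print('yel',k.mean(0),onz(c,[k.mean(0)],0.05))
for k in blobs(roi&(V<50)&(Z>0.1),6): print('knob',k.mean(0),onz(c,[k.mean(0)],0.14))
roi=(u>330)&(u<410)&(v>164)&(v<240)
for k in blobs(roi&(Z>0.025)&(Z<0.12),300): print('tray',rect(k,.085))
for k in blobs((u>325)&(u<400)&(v>140)&(v<165)&(Z>0.03),20): print('jar',k.mean(0),onz(c,[k.mean(0)],0.055))
c2=cam('side'); P2=cloud(c2)
big=cv2.resize(c2['pixels'][120:350,150:400],None,fx=2.6,fy=2.6,interpolation=cv2.INTER_CUBIC); cv2.imwrite('pics/crop.png',cv2.cvtColor(big,cv2.COLOR_RGB2BGR))
print('tray side',onz(c2,[(264,296),(319,261),(366,314),(316,349)],0.085))
h2=cv2.cvtColor(c2['pixels'],cv2.COLOR_RGB2HSV)
m=(u>170)&(u<310)&(v>125)&(v<240)&(h2[...,2]<45)&(P2[...,2]>0.1)
for k in blobs(m,10): print('knobside',k.mean(0),onz(c2,[k.mean(0)],0.12))
E
python3 meas.py
```

```text
pot (array([0.4905, 0.3125]), array([0.123, 0.072]), 8.5)
pot (array([ 0.5657, -0.0172]), array([0.07 , 0.123]), 87.6)
pot (array([0.5687, 0.1616]), array([0.07 , 0.123]), 83.1)
lid [183.74766355 208.31775701] (array([0.4908, 0.3156]), array([0.122, 0.071]), 7.9)
lid [282.38317757 185.6635514 ] (array([ 0.566 , -0.0162]), array([0.071, 0.118]), 89.5)
lid [229.03703704 184.92592593] (array([0.569 , 0.1633]), array([0.07 , 0.122]), 82.9)
lid [156.77906977 185.64341085] (array([0.5285, 0.3669]), array([0.122, 0.312]), 89.7)
yel [188.975 228.275] [[0.423559   0.30384044 0.05      ]]
yel [280.975 206.   ] [[ 0.49851623 -0.01322836  0.05      ]]
yel [227.73170732 205.29268293] [[0.50191828 0.17037455 0.05      ]]
knob [183.5   208.375] [[0.48969286 0.30969104 0.14      ]]
knob [283. 185.] [[ 0.56430631 -0.01497325  0.14      ]]
knob [229.         184.35714286] [[0.56733979 0.16135565 0.14      ]]
tray (array([ 0.5164, -0.309 ]), array([0.18 , 0.205]), 4.7)
jar [332.79310345 153.20689655] [[ 0.68030092 -0.19423507  0.055     ]]
jar [380.54761905 150.35714286] [[ 0.68948567 -0.36029841  0.055     ]]
jar [354.36363636 150.93181818] [[ 0.6878927  -0.26924989  0.055     ]]
tray side [[ 0.41054286 -0.24066796  0.085     ]
 [ 0.59106562 -0.22270975  0.085     ]
 [ 0.6095636  -0.40534035  0.085     ]
 [ 0.45142267 -0.41859331  0.085     ]]
knobside [272.89473684 202.63157895] [[ 0.5669794  -0.01471316  0.12      ]]
knobside [244.75 162.  ] [[0.57022668 0.16342726 0.12      ]]
knobside [201.19354839 140.35483871] [[0.49119399 0.31414984 0.12      ]]
```

View pics/crop.png

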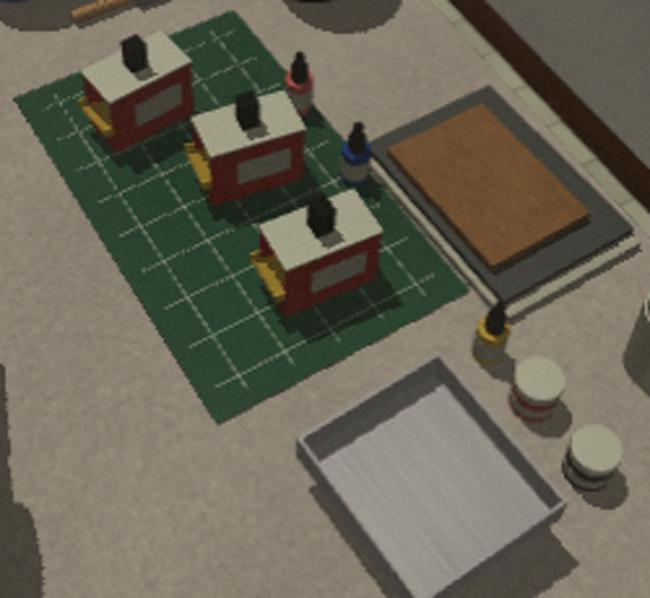

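```bash
python3 -m creep '{"translation":[[35,-20,0],[70,-45,0],[100,-65,0],[135,-85,0],[165,-107,0]],"yaw":[-0.12,-0.24,-0.36,-0.48,-0.6],"gripper":[0,0,0,0,0]}' 45
python3 -m creep '{"translation":[[35,-20,0],[70,-45,0],[100,-65,0],[135,-85,0],[150,-97,0]],"yaw":[-0.12,-0.24,-0.36,-0.48,-0.6],"gripper":[0,0,0,0,0]}' 
python3 -m creep '{"translation":[[0,0,0],[0,0,0],[0,0,0],[0,0,0],[0,0,0]],"yaw":[-0.12,-0.24,-0.36,-0.48,-0.6],"gripper":[100,100,100,100,100]}' 
python3 -m creep '{"translation":[[0,0,0],[0,0,0],[0,0,0],[0,0,0],[0,0,0]],"yaw":[-0.12,-0.24,-0.36,-0.48,-0.6],"gripper":[100,100,100,100,100]}'
```

```text
time_s: 0.67
ee_pos: [0.3269, 0.4178, 0.2242]
eef_rot: [-3.141, -0.0, 2.24]
force: [0.4, 0.4, 1.3]
grip_width: 0.0938
time_s: 1.08
ee_pos: [0.48, 0.3183, 0.2239]
eef_rot: [-3.142, 0.0, 1.632]
force: [-0.2, -1.0, 0.3]
grip_width: 0.0941
time_s: 1.5
ee_pos: [0.48, 0.3182, 0.2238]
eef_rot: [-3.141, 0.001, 1.025]
force: [0.4, -0.0, 0.1]
grip_width: 0.0638
time_s: 1.92
ee_pos: [0.4799, 0.3182, 0.2236]
eef_rot: [-3.141, 0.001, 0.42]
force: [0.5, -0.9, 0.1]
grip_width: 0.0574
```

```bash
python3 -m creep '{"translation":[[6,-3,0],[11,-5,0],[11,-5,-40],[11,-5,-75],[11,-5,-99]],"yaw":[-0.12,-0.24,-0.285,-0.285,-0.285],"gripper":[100,100,100,100,100]}'
python3 - <<'E'
from h import *
print(ctrl.get_obs()['ee_pos'])
a=cam('top');b=cam('side')
A=cv2.resize(a['pixels'][150:260,130:290],None,fx=4,fy=4,interpolation=cv2.INTER_CUBIC)
B=cv2.resize(b['pixels'][90:200,130:290],None,fx=4,fy=4,interpolation=cv2.INTER_CUBIC)
cv2.imwrite('pics/g1.png',cv2.cvtColor(cv2.resize(np.vstack([A,B]),(436,600)),cv2.COLOR_RGB2BGR))
E
```

```text
time_s: 2.33
ee_pos: [0.49, 0.3126, 0.1215]
eef_rot: [3.141, 0.003, 0.134]
force: [-0.4, -0.6, -0.5]
grip_width: 0.0569
[0.49000485 0.31258765 0.12153492]
```

View pics/g1.png

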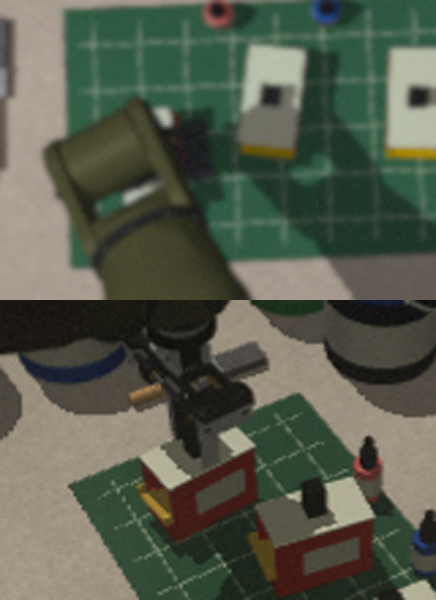

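```bash
cat > w.py <<'E'
from h import *
F=[]
for i in range(8): ctrl.camera('top'); s=ctrl.get_obs(); F.append(np.r_[s['force'],s['moment']])
print('F',np.round(np.mean(F,0),3),'sd',np.round(np.std(F,0),2),s['time_s'],np.round(s['ee_pos'],4),s['grip_width'])
E
python3 w.py
python3 -m creep '{"translation":[[0,0,3],[0,0,3],[0,0,3],[0,0,3],[0,0,3]],"yaw":[0,0,0,0,0],"gripper":[255,255,255,255,255]}' 45
python3 -m creep '{"translation":[[0,0,0],[0,0,10],[0,0,20],[0,0,30],[0,0,30]],"yaw":[0,0,0,0,0],"gripper":[255,255,255,255,255]}' 
python3 w.py
python3 - <<'E'
from h import *
b=cam('side')
B=cv2.resize(b['pixels'][90:200,130:290],None,fx=4,fy=4,interpolation=cv2.INTER_CUBIC)
cv2.imwrite('pics/g2.png',cv2.cvtColor(B,cv2.COLOR_RGB2BGR))
E
```

```text
F [-0.101 -0.046  0.167 -0.021  0.149 -0.002] sd [0.43 0.37 0.62 0.03 0.03 0.02] 2.8333 [0.491  0.3133 0.125 ] 0.05713855210443641
time_s: 3.25
ee_pos: [0.491, 0.3133, 0.128]
eef_rot: [-3.141, 0.0, 0.135]
force: [0.4, 0.0, 0.2]
grip_width: 0.0273
time_s: 3.67
ee_pos: [0.4918, 0.3137, 0.161]
eef_rot: [-3.14, -0.003, 0.135]
force: [0.5, 0.4, -1.9]
grip_width: 0.0239
F [-0.282 -0.122 -2.396 -0.004  0.175 -0.005] sd [0.43 0.37 0.42 0.02 0.02 0.04] 4.0667 [0.4909 0.3132 0.1577] 0.023510215384406223
```

View pics/g2.png

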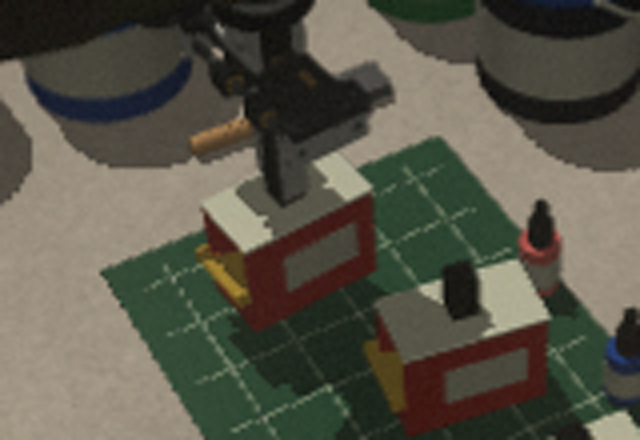

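```bash
python3 -m creep '{"translation":[[0,0,-12],[0,0,-22],[0,0,-29],[0,0,-30],[0,0,-30]],"yaw":[0,0,0,0,0],"gripper":[255,255,255,255,255]}' 
python3 -m creep '{"translation":[[0,0,0],[0,0,0],[0,0,0],[0,0,35],[0,0,70]],"yaw":[0,0,0,0,0],"gripper":[100,100,100,100,100]}' 
python3 -m creep '{"translation":[[18,-35,10],[36,-70,10],[54,-105,10],[72,-140,10],[78,-150,10]],"yaw":[-0.1,-0.2,-0.26,-0.26,-0.26],"gripper":[100,100,100,100,100]}'
python3 -m creep '{"translation":[[0,0,0],[0,0,0],[0,0,0],[0,0,0],[0,0,0]],"yaw":[0,0,0,0,0],"gripper":[100,100,100,100,100]}'
```

```text
time_s: 4.53
ee_pos: [0.491, 0.3133, 0.1273]
eef_rot: [-3.141, 0.001, 0.135]
force: [-0.3, 1.0, 2.2]
grip_width: 0.0235
time_s: 4.95
ee_pos: [0.4901, 0.3128, 0.1963]
eef_rot: [3.14, 0.005, 0.134]
force: [0.3, -0.6, 0.4]
grip_width: 0.0537
time_s: 5.37
ee_pos: [0.5697, 0.1585, 0.2061]
eef_rot: [3.14, 0.005, -0.129]
force: [0.3, -0.1, 0.1]
grip_width: 0.0571
time_s: 5.78
ee_pos: [0.5693, 0.1598, 0.2062]
eef_rot: [3.14, 0.005, -0.127]
force: [0.0, 0.1, -0.1]
grip_width: 0.0569
```

```bash
python3 -m creep '{"translation":[[0,3,-35],[0,3,-65],[0,3,-80],[0,3,-80],[0,3,-80]],"yaw":[0,0,0,0,0],"gripper":[100,100,100,100,255]}' 55
python3 -m creep '{"translation":[[0,0,0],[0,0,0],[0,0,0],[0,0,0],[0,0,0]],"yaw":[0,0,0,0,0],"gripper":[255,255,255,255,255]}' 
python3 -m creep '{"translation":[[0,0,5],[0,0,10],[0,0,15],[0,0,20],[0,0,20]],"yaw":[0,0,0,0,0],"gripper":[255,255,255,255,255]}' 
python3 w.py
python3 - <<'E'
from h import *
b=cam('side')
B=cv2.resize(b['pixels'][110:220,170:330],None,fx=4,fy=4,interpolation=cv2.INTER_CUBIC)
cv2.imwrite('pics/g3.png',cv2.cvtColor(B,cv2.COLOR_RGB2BGR))
E
```

```text
time_s: 6.2
ee_pos: [0.569, 0.1634, 0.1264]
eef_rot: [3.14, 0.005, -0.126]
force: [0.1, 0.8, 0.6]
grip_width: 0.0536
time_s: 6.62
ee_pos: [0.5691, 0.1635, 0.1269]
eef_rot: [3.14, 0.005, -0.126]
force: [-0.5, 1.1, 5.3]
grip_width: 0.0234
time_s: 7.03
ee_pos: [0.5695, 0.1635, 0.1482]
eef_rot: [3.14, 0.003, -0.126]
force: [2.0, -0.1, -3.9]
grip_width: 0.0237
F [-1.02e-01 -1.07e-01 -4.08e+00  1.70e-02  2.24e-01  2.00e-03] sd [0.28 0.58 0.41 0.02 0.03 0.03] 7.4333 [0.5691 0.1635 0.1467] 0.02366799223337288
```

View pics/g3.png

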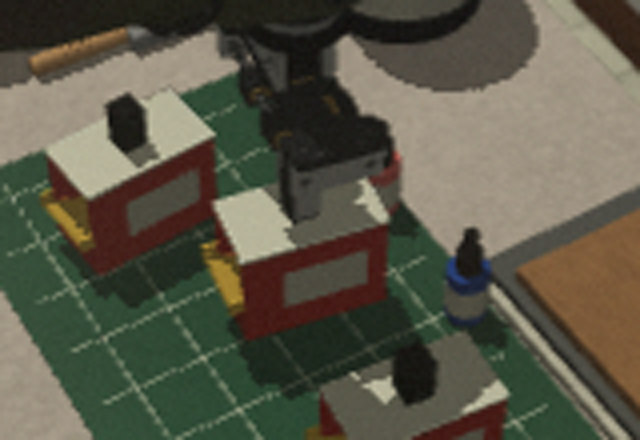

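```bash
python3 -m creep '{"translation":[[0,0,20],[0,0,50],[0,0,80],[0,0,110],[0,0,133]],"yaw":[0,0,0,0,0],"gripper":[255,255,255,255,255]}' 
python3 -m creep '{"translation":[[-3,-15,0],[-8,-35,0],[-13,-55,0],[-18,-75,0],[-23,-95,0]],"yaw":[0.12,0.24,0.36,0.48,0.6],"gripper":[255,255,255,255,255]}' 
python3 -m creep '{"translation":[[-5,-20,0],[-10,-40,0],[-15,-60,0],[-20,-80,0],[-25,-100,0]],"yaw":[0.12,0.24,0.36,0.48,0.6],"gripper":[255,255,255,255,255]}' 
python3 -m creep '{"translation":[[-5,-20,0],[-10,-40,0],[-14,-60,0],[-18,-75,0],[-20,-86,0]],"yaw":[0.12,0.24,0.36,0.48,0.57],"gripper":[255,255,255,255,255]}' 
python3 -m creep '{"translation":[[0,0,0],[0,0,0]],"yaw":[0,0],"gripper":[255,255]}'
```

```text
time_s: 7.9
ee_pos: [0.5692, 0.1635, 0.2824]
eef_rot: [3.14, 0.003, -0.126]
force: [-0.1, 0.7, -3.9]
grip_width: 0.0237
time_s: 8.32
ee_pos: [0.5458, 0.0676, 0.2824]
eef_rot: [3.14, 0.003, 0.48]
force: [0.1, 0.6, -3.1]
grip_width: 0.024
time_s: 8.73
ee_pos: [0.5204, -0.0333, 0.2824]
eef_rot: [3.14, 0.003, 1.086]
force: [0.3, 0.3, -4.0]
grip_width: 0.0238
time_s: 9.15
ee_pos: [0.4999, -0.1207, 0.2825]
eef_rot: [3.14, 0.004, 1.661]
force: [-0.0, 0.6, -4.4]
grip_width: 0.0237
time_s: 9.32
ee_pos: [0.4999, -0.1209, 0.2825]
eef_rot: [3.14, 0.004, 1.658]
force: [0.5, -0.4, -3.8]
grip_width: 0.0236
```

```bash
python3 -m creep '{"translation":[[0,-8,-20],[0,-11,-45],[0,-11,-70],[0,-11,-90],[0,-11,-97]],"yaw":[0,0,0,0,0],"gripper":[255,255,255,255,255]}' 
python3 -m creep '{"translation":[[0,0,0]],"yaw":[0],"gripper":[255]}'
cat > look.py <<'E'
import sys
from h import *
a=cam('top');b=cam('side')
A=cv2.resize(a['pixels'][130:250,260:420],None,fx=2.5,fy=2.5,interpolation=cv2.INTER_CUBIC)
B=cv2.resize(b['pixels'][170:350,200:400],None,fx=4,fy=4,interpolation=cv2.INTER_CUBIC)[:600,:800]
B=cv2.resize(B,None,fx=.5*1,fy=.5*1) if 0 else cv2.resize(B,(500,375*1))
A=cv2.resize(A,(300,225)); A=cv2.copyMakeBorder(A,0,150,0,0,cv2.BORDER_CONSTANT)
cv2.imwrite('pics/'+sys.argv[1],cv2.cvtColor(np.hstack([B,A]),cv2.COLOR_RGB2BGR))
E
python3 look.py p1.png
```

```text
time_s: 9.73
ee_pos: [0.499, -0.1308, 0.1827]
eef_rot: [-3.14, 0.002, 1.655]
force: [0.4, -0.1, -4.4]
grip_width: 0.0237
time_s: 9.82
ee_pos: [0.4989, -0.13, 0.1818]
eef_rot: [-3.138, 0.001, 1.654]
force: [0.9, -0.3, -3.5]
grip_width: 0.0239
```

View pics/p1.png

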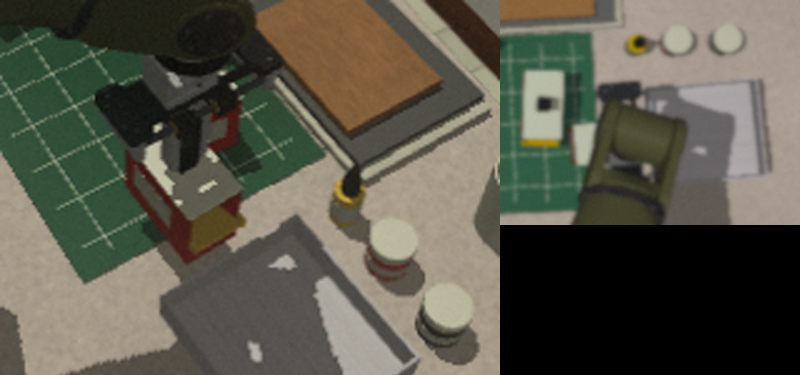

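```bash
python3 -m creep '{"translation":[[1,-11,4],[2,-22,6],[3,-31,10],[4,-41,14],[4,-51,18]],"yaw":[0,0,0,0,0],"gripper":[255,255,255,255,255]}' 30
python3 -m creep '{"translation":[[0,-5,1],[1,-10,2],[1,-15,4],[2,-20,4],[2,-20,4]],"yaw":[0,0,0,0,0],"gripper":[255,255,255,255,255]}' 
python3 look.py p2.png
```

```text
time_s: 10.33
ee_pos: [0.5039, -0.1822, 0.2023]
eef_rot: [-3.142, 0.001, 1.654]
force: [2.1, 4.7, -5.0]
grip_width: 0.0235
time_s: 10.75
ee_pos: [0.5057, -0.2029, 0.2062]
eef_rot: [-3.141, 0.001, 1.653]
force: [-1.1, 2.3, -2.6]
grip_width: 0.0237
```

View pics/p2.png

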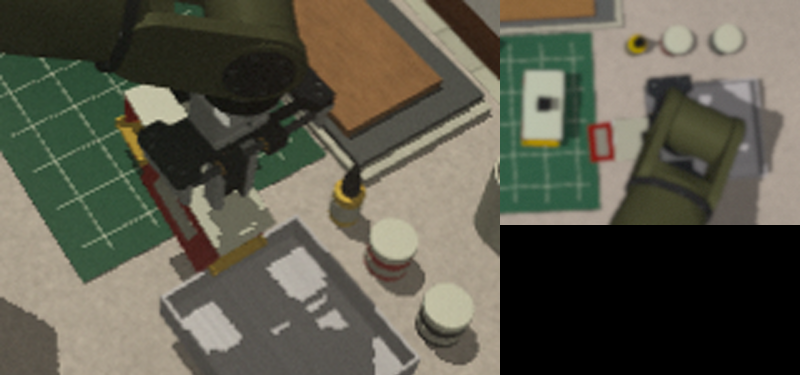

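```bash
python3 -m creep '{"translation":[[1,-11,0],[2,-21,0],[3,-31,-2],[4,-41,-4],[4,-50,-7]],"yaw":[0,0,0,0,0],"gripper":[255,255,255,255,255]}' 
python3 -m creep '{"translation":[[0,0,0],[0,0,0],[0,0,0],[0,0,0],[0,0,0]],"yaw":[0,0,0,0,0],"gripper":[255,255,255,255,255]}' 
python3 w.py
python3 look.py p3.png
```

```text
time_s: 11.27
ee_pos: [0.51, -0.2535, 0.199]
eef_rot: [-3.141, 0.002, 1.654]
force: [-0.3, 3.9, -2.6]
grip_width: 0.0236
time_s: 11.68
ee_pos: [0.5102, -0.2536, 0.1995]
eef_rot: [3.141, 0.003, 1.654]
force: [-0.2, -0.5, -2.2]
grip_width: 0.0235
F [-0.094  0.087 -1.535 -0.164  0.066  0.019] sd [0.55 0.58 0.32 0.02 0.03 0.02] 12.0833 [ 0.51   -0.2535  0.199 ] 0.023777501583716165
```

View pics/p3.png

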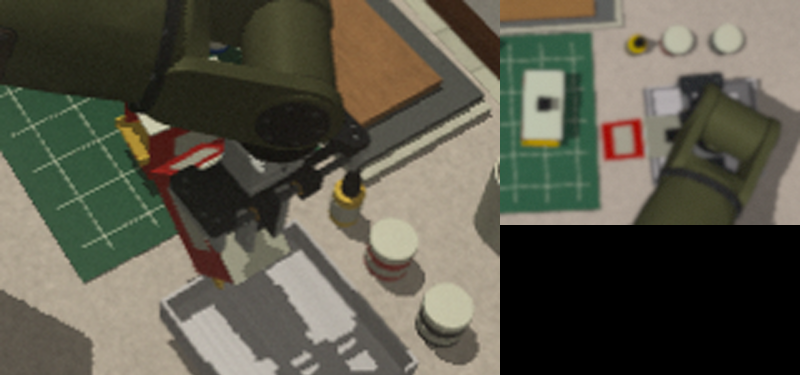

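```bash
python3 -m creep '{"translation":[[0,0,12],[0,0,25],[0,0,38],[0,0,50],[0,0,50]],"yaw":[0,0,0,0,0],"gripper":[255,255,255,255,255]}' 
python3 w.py
python3 -m creep '{"translation":[[0,0,0],[0,0,0],[0,0,0],[0,0,0]],"yaw":[0,0,0,0],"gripper":[255,255,255,255]}' 8
python3 w.py
python3 -m creep '{"translation":[[0,0,0],[0,0,0],[0,0,0],[0,0,0]],"yaw":[0,0,0,0],"gripper":[255,255,255,255]}' 5
python3 w.py
```

```text
time_s: 12.6
ee_pos: [0.5106, -0.2539, 0.2523]
eef_rot: [3.138, 0.004, 1.654]
force: [0.7, 0.2, -1.2]
grip_width: 0.0238
F [ 0.222  0.024 -1.834 -0.174  0.046 -0.018] sd [0.38 0.22 0.3  0.04 0.03 0.03] 13.0 [ 0.5099 -0.2535  0.2485] 0.023790348838486672
time_s: 13.33
ee_pos: [0.5098, -0.2535, 0.2484]
eef_rot: [-3.141, 0.001, 1.654]
force: [-0.1, 0.7, -1.6]
grip_width: 0.0241
F [ 0.119  0.059 -1.757 -0.142  0.047 -0.006] sd [0.31 0.4  0.3  0.02 0.02 0.03] 13.7333 [ 0.5099 -0.2535  0.2485] 0.023851154691113277
time_s: 14.07
ee_pos: [0.5098, -0.2535, 0.2485]
eef_rot: [-3.141, 0.001, 1.654]
force: [-0.2, -0.5, -2.3]
grip_width: 0.0238
F [ 0.023 -0.101 -1.379 -0.107  0.061  0.019] sd [0.45 0.38 0.6  0.04 0.03 0.03] 14.4667 [ 0.5098 -0.2534  0.2485] 0.02385584518316104
```

```bash
python3 -m creep '{"translation":[[0,0,0],[0,0,0],[0,0,0],[0,0,0]],"yaw":[0,0,0,0],"gripper":[255,255,255,255]}' 3
python3 w.py
python3 -m creep '{"translation":[[0,0,0],[0,0,0],[0,0,0],[0,0,0],[0,0,0]],"yaw":[0,0,0,0,0],"gripper":[255,255,255,255,255]}' 3
python3 w.py
python3 look.py p4.png
python3 - <<'E'
from h import *
b=cam('top');P=cloud(b); Q=P.reshape(-1,3)
m=(abs(Q[:,0]-0.51)<0.1)&(Q[:,1]>-0.4)&(Q[:,1]<-0.07)&(Q[:,2]>0.1)
h=cv2.cvtColor(b['pixels'],cv2.COLOR_RGB2HSV).reshape(-1,3)
red=m&(h[:,1]>120)&((h[:,0]<10)|(h[:,0]>170))
print('red',red.sum(),np.round(Q[red][::8],3))
E
```

```text
time_s: 14.8
ee_pos: [0.5098, -0.2534, 0.2485]
eef_rot: [-3.141, 0.001, 1.654]
force: [0.2, -0.5, -2.0]
grip_width: 0.024
F [-1.730e-01 -1.400e-01 -1.881e+00 -1.070e-01  6.300e-02 -1.000e-03] sd [0.67 0.5  0.34 0.03 0.02 0.02] 15.2 [ 0.5098 -0.2534  0.2485] 0.023862371224707187
time_s: 15.62
ee_pos: [0.5098, -0.2535, 0.2485]
eef_rot: [-3.141, 0.001, 1.654]
force: [0.7, 0.1, -1.2]
grip_width: 0.024
F [-0.213 -0.274 -1.657 -0.109  0.046 -0.011] sd [0.46 0.53 0.3  0.02 0.03 0.03] 16.0167 [ 0.5098 -0.2534  0.2485] 0.023740561932721473
red 27 [[ 0.532 -0.173  0.184]
 [ 0.526 -0.173  0.169]
 [ 0.478 -0.177  0.16 ]
 [ 0.472 -0.175  0.149]]
```

View pics/p4.png

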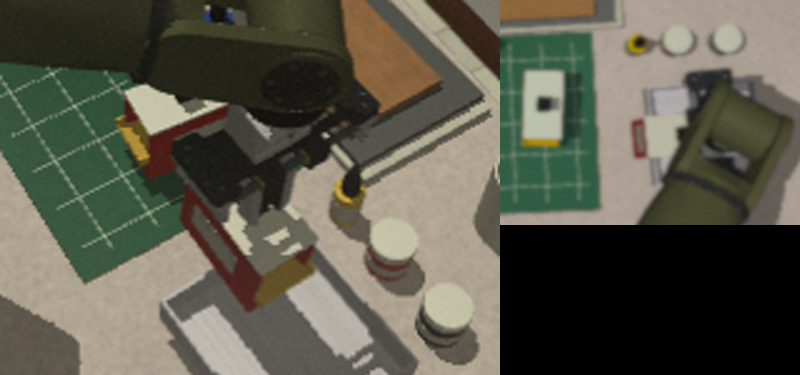

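```bash
cat > tilt.py <<'E'
from h import *
# red side-wall window panel/edges: fit rear-face & lid planes from clouds around the TCP
s=ctrl.get_obs(); g=np.array(s['ee_pos']); yaw=s['eef_rot'][2]
d=-np.array([np.cos(yaw),np.sin(yaw),0]); w=np.array([-d[1],d[0],0])
for n in('top','side'):
    b=cam(n);Q=cloud(b).reshape(-1,3)-g; h=cv2.cvtColor(b['pixels'],cv2.COLOR_RGB2HSV).reshape(-1,3)
    S=Q@d; W=Q@w; Zr=Q[:,2]
    near=(abs(S)<130)*(abs(S)<.13)&(abs(W)<.045)&(Zr<0.03)&(Zr>-.16)
    lid=near&(h[:,1]<80)&(h[:,2]>110)&(abs(S)>0.02)&(Zr>-.07)
    if lid.sum()>15:
        p=np.polyfit(S[lid],Zr[lid],1); r=Zr[lid]-np.polyval(p,S[lid]); k=abs(r)<.006
        p=np.polyfit(S[lid][k],Zr[lid][k],1); print(n,'lid tilt deg',-np.degrees(np.arctan(p[0])),p[1],k.sum(),S[lid].min(),S[lid].max())
    red=near&(h[:,1]>120)&((h[:,0]<10)|(h[:,0]>170))&(S<-.03)
    if red.sum()>10:
        p=np.polyfit(Zr[red],S[red],1); print(n,'rear tilt',np.degrees(np.arctan(p[0])),red.sum(),Zr[red].min(),Zr[red].max())
E
python3 tilt.py
```

```text
top lid tilt deg 2.2780102753808227 -0.029802920698286113 307 -0.07941130297628551 -0.020279119004338788
top rear tilt 5.221094019313761 26 -0.1179412444258649 -0.058168523199116196
side lid tilt deg 3.9822377011563836 -0.0331202910177528 82 -0.038402897062184055 0.04569539162626855
side rear tilt 0.5959970073806757 132 -0.12608369239463774 -0.03959950320175881
```

```bash
python3 -m creep '{"translation":[[0,0,0],[0,0,5],[0,10,15],[0,25,27],[0,45,37]],"yaw":[0,0,-0.05,-0.15,-0.26],"gripper":[255,255,255,255,255]}' 50
python3 -m creep '{"translation":[[4,25,0],[8,50,0],[12,75,0],[16,100,0],[20,125,0]],"yaw":[-0.12,-0.24,-0.36,-0.48,-0.6],"gripper":[255,255,255,255,255]}' 
python3 -m creep '{"translation":[[4,25,0],[8,50,0],[12,75,0],[16,100,0],[20,125,0]],"yaw":[-0.12,-0.24,-0.36,-0.48,-0.6],"gripper":[255,255,255,255,255]}' 
python3 -m creep '{"translation":[[4,25,0],[8,50,0],[12,75,0],[16,95,0],[19,115,0]],"yaw":[-0.1,-0.2,-0.3,-0.32,-0.32],"gripper":[255,255,255,255,255]}' 
python3 -m creep '{"translation":[[0,0,0],[0,0,0]],"yaw":[0,0],"gripper":[255,255]}'
python3 - <<'E'
from h import *
for n in('top','side'):
    c=cam(n);P=cloud(c).reshape(-1,3); q=P-[0.515,-0.311,0]; a=0.085; x=q[:,0]*np.cos(a)+q[:,1]*np.sin(a); y=-q[:,0]*np.sin(a)+q[:,1]*np.cos(a)
    m=(abs(x)<.075)&(abs(y)<.085); fl=m&(P[:,2]<.08); print(n,'floor med z',np.nanmedian(P[fl,2]))
    b=m&(P[:,2]>np.nanmedian(P[fl,2])+.015); print('ball pts',b.sum(),P[b].mean(0) if b.any() else '',x[b].mean() if b.any() else '',y[b].mean() if b.any() else '')
save(c,'after1.png')
E
```

```text
time_s: 16.68
ee_pos: [0.5097, -0.2086, 0.2864]
eef_rot: [-3.141, 0.002, 1.388]
force: [0.0, -0.1, -1.6]
grip_width: 0.0237
time_s: 17.1
ee_pos: [0.5298, -0.0824, 0.287]
eef_rot: [-3.141, 0.001, 0.782]
force: [0.4, 0.1, -1.1]
grip_width: 0.0234
time_s: 17.52
ee_pos: [0.5498, 0.0439, 0.2875]
eef_rot: [-3.141, 0.001, 0.176]
force: [0.3, 0.4, -2.2]
grip_width: 0.0234
time_s: 17.93
ee_pos: [0.5689, 0.1602, 0.2878]
eef_rot: [-3.141, 0.001, -0.146]
force: [0.5, 1.0, -0.8]
grip_width: 0.0235
time_s: 18.1
ee_pos: [0.5688, 0.1609, 0.2879]
eef_rot: [-3.141, 0.001, -0.144]
force: [-0.4, -1.4, -1.9]
grip_width: 0.0237
top floor med z 0.03932848430496083
ball pts 83 [ 0.51255726 -0.38331682  0.07130625] -0.008573455989821547 -0.0718483461261634
side floor med z 0.03889322618822755
ball pts 121 [ 0.50957927 -0.38630715  0.07091614] -0.011794559450143866 -0.07457506316876698
```

```bash
python3 -m creep '{"translation":[[0,2,-30],[0,2,-60],[0,2,-90],[0,2,-120],[0,2,-140]],"yaw":[0,0,0,0,0],"gripper":[255,255,255,255,255]}'
python3 -m creep '{"translation":[[0,0,-6],[0,0,-12],[0,0,-17],[0,0,-19],[0,0,-19]],"yaw":[0,0,0,0,0],"gripper":[255,255,255,255,255]}'
python3 w.py
```

```text
time_s: 18.62
ee_pos: [0.5681, 0.1602, 0.1455]
eef_rot: [3.141, 0.003, -0.147]
force: [0.6, 1.1, -2.4]
grip_width: 0.0232
time_s: 19.03
ee_pos: [0.5722, 0.1589, 0.1326]
eef_rot: [-3.14, -0.01, -0.148]
force: [6.1, -7.7, 25.9]
grip_width: 0.0233
F [ 6.1650e+00 -7.8660e+00  2.6783e+01 -1.6600e+00 -7.0900e-01  1.0000e-02] sd [0.35 0.4  0.21 0.02 0.02 0.02] 19.4333 [0.572  0.1589 0.1326] 0.023545283276501853
```

```bash
python3 -m creep '{"translation":[[0,0,2],[0,0,5],[0,0,5]],"yaw":[0,0,0],"gripper":[255,255,255]}'
python3 w.py; python3 tilt.py
python3 - <<'E'
from h import *
b=cam('side')
B=cv2.resize(b['pixels'][110:220,170:330],None,fx=4,fy=4,interpolation=cv2.INTER_CUBIC)
cv2.imwrite('pics/g5.png',cv2.cvtColor(B,cv2.COLOR_RGB2BGR))
E
```

```text
time_s: 19.68
ee_pos: [0.5725, 0.1585, 0.1391]
eef_rot: [-3.139, -0.011, -0.149]
force: [0.0, 1.2, -2.4]
grip_width: 0.0232
F [-1.000e-03 -1.240e-01 -1.557e+00  9.000e-03  2.110e-01  8.000e-03] sd [0.45 0.53 0.42 0.03 0.01 0.02] 20.0833 [0.5718 0.1589 0.1373] 0.023624922573305722
top lid tilt deg 3.5377913045294167 -0.030069258501105443 87 -0.07366662160098937 0.048344237746537934
side lid tilt deg 2.821426538332951 -0.03138434328474592 244 -0.0769196560716003 0.04658255769530955
side rear tilt 1.3258653254216726 169 -0.12631299843514004 -0.032127923473879993
```

View pics/g5.png

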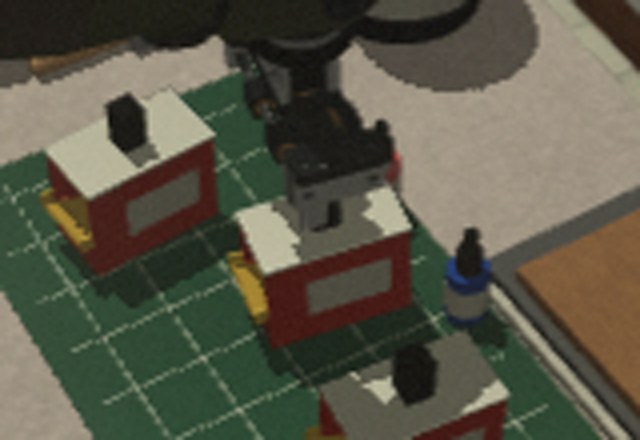

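```bash
python3 -m creep '{"translation":[[0,0,-2],[0,0,-4],[0,0,-5],[0,0,-5],[0,0,-5]],"yaw":[0,0,0,0,0],"gripper":[255,255,255,255,255]}' 4
python3 -m creep '{"translation":[[0,0,0],[0,0,0],[0,0,0],[0,0,0],[0,0,0]],"yaw":[0,0,0,0,0],"gripper":[100,100,100,100,100]}' 
python3 -m creep '{"translation":[[0,0,30],[0,0,70],[-1,-40,75],[-2,-80,75],[-4,-120,75]],"yaw":[0,0,0.05,0.1,0.115],"gripper":[100,100,100,100,100]}' 
python3 -m creep '{"translation":[[0,-30,0],[0,-55,0],[0,-55,0],[0,-55,0]],"yaw":[0,0,0,0],"gripper":[100,100,100,100]}'
sed -i "s/^for k in blobs(roi&(Z>0.025)/if 0:\n  for k in blobs(roi\&(Z>0.025)/" meas.py; python3 meas.py | grep -v -e jar -e '^ ' -e tray
```

```text
time_s: 20.65
ee_pos: [0.5722, 0.1589, 0.1328]
eef_rot: [-3.14, -0.01, -0.148]
force: [1.9, 0.1, 2.1]
grip_width: 0.024
time_s: 21.07
ee_pos: [0.5721, 0.159, 0.1327]
eef_rot: [-3.14, -0.01, -0.148]
force: [-0.5, -0.0, 0.5]
grip_width: 0.054
time_s: 21.48
ee_pos: [0.568, 0.0379, 0.2085]
eef_rot: [-3.14, -0.011, -0.028]
force: [1.1, -1.0, 0.6]
grip_width: 0.0573
time_s: 21.82
ee_pos: [0.5679, -0.0179, 0.2084]
eef_rot: [-3.14, -0.011, -0.031]
force: [-0.0, -0.7, 0.3]
grip_width: 0.0567
pot (array([ 0.5327, -0.0224]), array([0.056, 0.029]), 84.9)
pot (array([0.4899, 0.3119]), array([0.123, 0.073]), 7.8)
pot (array([0.5894, 0.1558]), array([0.07 , 0.123]), 81.7)
lid [283.84444444 195.48888889] (array([ 0.5336, -0.0211]), array([0.055, 0.031]), 84.9)
lid [183.88181818 208.43636364] (array([0.4905, 0.3151]), array([0.126, 0.072]), 7.9)
lid [230.56880734 178.64220183] (array([0.59  , 0.1575]), array([0.071, 0.126]), 81.9)
lid [157.06177606 185.51351351] (array([0.5285, 0.3652]), array([0.125, 0.312]), 89.7)
yel [189.45  228.375] [[0.42320827 0.30220451 0.05      ]]
yel [229.45238095 199.33333333] [[0.52245745 0.16439742 0.05      ]]
knob [295.97916667 219.40277778] [[ 0.45196701 -0.05609302  0.14      ]]
knob [183.5        208.28571429] [[0.48998347 0.30969229 0.14      ]]
knob [300.52631579 190.31578947] [[ 0.54661164 -0.07200724  0.14      ]]
knob [230.86666667 178.13333333] [[0.58771105 0.15521465 0.14      ]]
knob [264.265625 178.421875] [[0.5861876  0.04605332 0.14      ]]
knobside [272.97435897 202.46153846] [[ 0.56749009 -0.01429124  0.12      ]]
knobside [251.52777778 161.        ] [[0.5906508 0.157128  0.12     ]]
knobside [246.57683215 145.01891253] [[0.60991358 0.2256524  0.12      ]]
```

```bash
python3 -m creep '{"translation":[[-1,3,-35],[-1,3,-65],[-1,3,-83],[-1,3,-83],[-1,3,-83]],"yaw":[0,0,0,0,0],"gripper":[100,100,100,100,255]}' 58
python3 -m creep '{"translation":[[0,0,0],[0,0,0],[0,0,0],[0,0,0],[0,0,0]],"yaw":[0,0,0,0,0],"gripper":[255,255,255,255,255]}' 
python3 -m creep '{"translation":[[0,0,5],[0,0,10],[0,0,15],[0,0,20],[0,0,20]],"yaw":[0,0,0,0,0],"gripper":[255,255,255,255,255]}' 
python3 w.py; python3 tilt.py
```

```text
time_s: 22.33
ee_pos: [0.5669, -0.0123, 0.1254]
eef_rot: [-3.14, -0.01, -0.027]
force: [0.4, 0.6, 0.7]
grip_width: 0.0536
time_s: 22.75
ee_pos: [0.5671, -0.0123, 0.1259]
eef_rot: [-3.14, -0.011, -0.027]
force: [-1.5, -0.2, -1.4]
grip_width: 0.0237
time_s: 23.17
ee_pos: [0.5675, -0.0124, 0.1472]
eef_rot: [-3.14, -0.012, -0.027]
force: [0.3, 0.4, -3.9]
grip_width: 0.0235
F [ 0.147  0.228 -4.103 -0.     0.267  0.008] sd [0.61 0.39 0.54 0.04 0.03 0.04] 23.5667 [ 0.567  -0.0124  0.1457] 0.023769849268978346
top lid tilt deg 1.2366600340349465 -0.02474023059296049 85 0.027555168554319144 0.04407559916831446
side lid tilt deg -0.07408430818644628 -0.02587095828939076 306 -0.061771423598396595 0.060690389234112845
side rear tilt 0.6338900997879712 113 -0.12129902597633346 -0.028010924270121973
```

```bash
python3 -m creep '{"translation":[[0,0,20],[0,0,50],[0,0,80],[0,0,105],[0,0,120]],"yaw":[0,0,0,0,0],"gripper":[255,255,255,255,255]}' 
python3 -m creep '{"translation":[[-5,-8,0],[-10,-16,0],[-15,-25,0],[-20,-33,0],[-25,-42,0]],"yaw":[0.12,0.24,0.36,0.48,0.6],"gripper":[255,255,255,255,255]}' 
python3 -m creep '{"translation":[[-5,-8,0],[-10,-16,0],[-15,-25,0],[-20,-33,0],[-25,-42,0]],"yaw":[0.12,0.24,0.36,0.48,0.6],"gripper":[255,255,255,255,255]}' 
python3 -m creep '{"translation":[[-5,-8,0],[-10,-16,0],[-15,-25,0],[-18,-34,0],[-18,-34,0]],"yaw":[0.12,0.24,0.36,0.47,0.48],"gripper":[255,255,255,255,255]}' 
python3 -m creep '{"translation":[[0,0,-20],[0,0,-45],[0,0,-65],[0,0,-81],[0,0,-81]],"yaw":[0,0,0,0,0],"gripper":[255,255,255,255,255]}'
python3 -m creep '{"translation":[[0,0,0]],"yaw":[0],"gripper":[255]}'
python3 tilt.py
```

```text
time_s: 24.08
ee_pos: [0.5675, -0.0124, 0.2689]
eef_rot: [-3.14, -0.014, -0.027]
force: [0.2, -0.9, -3.8]
grip_width: 0.0235
time_s: 24.5
ee_pos: [0.5422, -0.0547, 0.2689]
eef_rot: [-3.14, -0.014, 0.579]
force: [0.5, -0.2, -4.2]
grip_width: 0.0232
time_s: 24.92
ee_pos: [0.5169, -0.097, 0.2689]
eef_rot: [-3.14, -0.014, 1.185]
force: [-0.2, 0.1, -3.4]
grip_width: 0.0237
time_s: 25.33
ee_pos: [0.4985, -0.1321, 0.2689]
eef_rot: [-3.14, -0.013, 1.67]
force: [-0.0, -0.2, -4.2]
grip_width: 0.0235
time_s: 25.75
ee_pos: [0.4974, -0.1313, 0.1849]
eef_rot: [-3.136, -0.015, 1.666]
force: [-1.3, -1.6, -3.9]
grip_width: 0.0238
time_s: 25.83
ee_pos: [0.4977, -0.1311, 0.1854]
eef_rot: [-3.136, -0.015, 1.664]
force: [0.5, 0.4, -3.9]
grip_width: 0.0236
top lid tilt deg -4.413925190184819 -0.02285746175287043 171 -0.06218856047359159 -0.021550019310891518
side lid tilt deg -0.34749019435819944 -0.02606561246329275 68 -0.05295331890099836 0.060024425961373876
side rear tilt -1.4026048925593584 63 -0.11892638371958411 -0.047560230798158326
```

```bash
python3 -m creep '{"translation":[[0,0,-8],[0,0,-8],[1,-11,-8],[2,-20,-8]],"yaw":[0,0,0,0],"gripper":[255,255,255,255]}'
python3 -m creep '{"translation":[[1,-11,4],[2,-21,8],[3,-31,12],[4,-41,15],[4,-51,16]],"yaw":[0,0,0,0,0],"gripper":[255,255,255,255,255]}'
python3 tilt.py
python3 -m creep '{"translation":[[1,-10,0],[2,-20,0],[3,-30,-2],[4,-40,-4],[4,-50,-7]],"yaw":[0,0,0,0,0],"gripper":[255,255,255,255,255]}' 
python3 -m creep '{"translation":[[0,0,0],[0,0,0],[0,0,0],[0,0,0],[0,0,0]],"yaw":[0,0,0,0,0],"gripper":[255,255,255,255,255]}' 
python3 w.py; python3 tilt.py
```

```text
time_s: 26.27
ee_pos: [0.5, -0.152, 0.1781]
eef_rot: [-3.137, -0.015, 1.666]
force: [-0.5, -0.8, -3.6]
grip_width: 0.0238
time_s: 26.68
ee_pos: [0.5044, -0.2034, 0.1946]
eef_rot: [-3.138, -0.017, 1.665]
force: [3.1, 8.6, -4.4]
grip_width: 0.0236
top lid tilt deg 1.747321566139644 -0.014094440763141508 108 -0.09837708968871325 -0.020082003685222508
top rear tilt 19.893367024325006 131 -0.0976518360049338 -0.011823364008898413
side lid tilt deg 19.227824070290158 -0.030974734183536953 79 -0.02149926199517659 0.03967676014320203
side rear tilt -41.84941364171552 86 -0.11676879426014111 -0.048842190912279954
time_s: 27.2
ee_pos: [0.5083, -0.2548, 0.1875]
eef_rot: [-3.138, -0.018, 1.663]
force: [0.2, 6.3, -2.5]
grip_width: 0.0231
time_s: 27.62
ee_pos: [0.5085, -0.255, 0.1881]
eef_rot: [-3.139, -0.017, 1.664]
force: [-0.2, 0.1, 0.2]
grip_width: 0.0228
F [ 0.101  0.4   -0.729 -0.047  0.036 -0.003] sd [0.3  0.27 0.28 0.03 0.05 0.02] 28.0167 [ 0.5083 -0.2548  0.1876] 0.022916709963428247
top lid tilt deg -7.796488586130863 0.005845831253226779 121 -0.12114527852561925 -0.020336704719511593
top rear tilt 36.532924080458045 189 -0.050371223272858284 0.016360681512870595
side lid tilt deg -49.25907536984815 0.10895989419623356 81 -0.1188580049960934 -0.07222814013309843
side rear tilt -27.718243568234584 224 -0.12338800704120803 0.009590044363155442
```

```bash
cat > tray.py <<'E'
from h import *
for n in('top','side'):
    c=cam(n);P=cloud(c).reshape(-1,3); q=P-[0.515,-0.311,0]; a=0.085; x=q[:,0]*np.cos(a)+q[:,1]*np.sin(a); y=-q[:,0]*np.sin(a)+q[:,1]*np.cos(a)
    m=(abs(x)<.075)&(abs(y)<.085); fl=m&(P[:,2]<.055); zf=np.nanmedian(P[fl,2]); print(n,'floor med z',zf,fl.sum(), 'far rim', np.nanmedian(P[(abs(x)<.09)&(y<-.094)&(y>-.102)&(P[:,2]>.05),2]))
    b=m&(P[:,2]>zf+.012)&(P[:,2]<zf+.045)&(y<0)
    im=np.zeros(b.size,np.uint8); im[b]=1; k,l,s,ce=cv2.connectedComponentsWithStats(im.reshape(384,512))
    for i in range(1,k):
        if s[i,4]>8: w=l.ravel()==i; print(' blob',s[i,4],np.round(P[w].mean(0),3),np.round([x[w].mean(),y[w].mean(),P[w,2].max()-zf],3))
E
python3 tray.py
```

```text
top floor med z 0.024478251719561195 286 far rim 0.05845484558750447
side floor med z 0.024208874904384725 3063 far rim 0.05929435483799406
 blob 301 [ 0.507 -0.367  0.056] [-0.013 -0.056  0.041]
```

```bash
python3 -m creep '{"translation":[[0,0,4],[0,0,8],[0,0,13],[0,0,17],[0,0,20]],"yaw":[0,0,0,0,0],"gripper":[255,255,255,255,255]}' 
python3 w.py; python3 tray.py
python3 look.py p5.png
```

```text
time_s: 28.63
ee_pos: [0.5084, -0.2549, 0.2083]
eef_rot: [-3.139, -0.017, 1.663]
force: [0.3, -0.1, -2.3]
grip_width: 0.0233
F [ 0.309  0.005 -1.758 -0.183  0.048 -0.003] sd [0.41 0.48 0.46 0.04 0.03 0.03] 29.0333 [ 0.5082 -0.2548  0.2073] 0.02270232948959455
top floor med z 0.02881562477359778 298 far rim 0.06283290370342565
side floor med z 0.02882096732318451 3059 far rim 0.06341135861589886
 blob 301 [ 0.506 -0.367  0.06 ] [-0.013 -0.055  0.043]
```

View pics/p5.png

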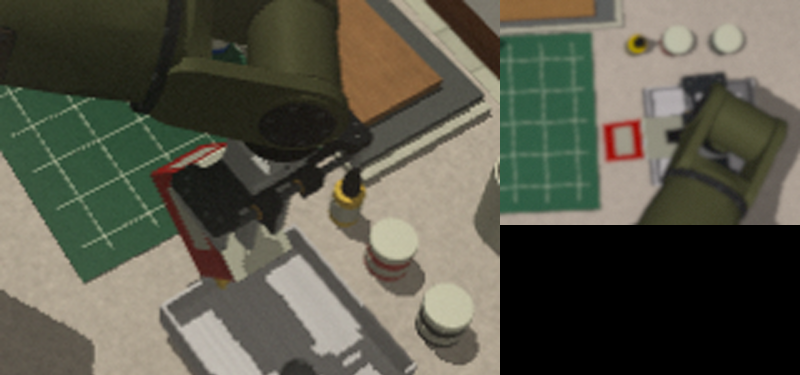

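```bash
python3 -m creep '{"translation":[[0,0,10],[0,0,20],[0,0,30],[0,0,38],[0,0,40]],"yaw":[0,0,0,0,0],"gripper":[255,255,255,255,255]}' 
python3 -m creep '{"translation":[[0,0,0],[0,0,0],[0,0,0],[0,0,0]],"yaw":[0,0,0,0],"gripper":[255,255,255,255]}' 8
python3 w.py
python3 -m creep '{"translation":[[0,0,0],[0,0,0],[0,0,0],[0,0,0]],"yaw":[0,0,0,0],"gripper":[255,255,255,255]}' 5
python3 w.py;python3 tilt.py
```

```text
time_s: 29.65
ee_pos: [0.5087, -0.2551, 0.2497]
eef_rot: [-3.14, -0.016, 1.663]
force: [0.4, -0.8, -2.3]
grip_width: 0.0231
time_s: 29.98
ee_pos: [0.5086, -0.255, 0.2493]
eef_rot: [-3.14, -0.017, 1.663]
force: [0.6, 0.3, -1.5]
grip_width: 0.0239
F [-0.079  0.027 -1.939 -0.13   0.05   0.002] sd [0.23 0.23 0.4  0.03 0.02 0.03] 30.3833 [ 0.5087 -0.255   0.2497] 0.02372496145571636
time_s: 30.72
ee_pos: [0.5087, -0.255, 0.2497]
eef_rot: [-3.14, -0.016, 1.663]
force: [1.3, -0.4, -2.4]
grip_width: 0.0236
F [ 1.200e-01 -1.390e-01 -1.891e+00 -1.210e-01  4.600e-02  1.000e-03] sd [0.29 0.41 0.42 0.04 0.03 0.03] 31.1167 [ 0.5087 -0.255   0.2497] 0.024033541300549372
top lid tilt deg -0.1333235209055348 -0.021624137927964714 226 -0.09262377026058852 -0.0211834197445574
top rear tilt 12.025833808835905 74 -0.10779406260818822 -0.03291330484468799
side lid tilt deg 10.996864101077236 -0.03169134892546252 85 -0.023384889528897324 0.039399944419532554
side rear tilt -2.377683789544888 137 -0.12014150924096198 -0.04062465394922296
```

```bash
python3 -m creep '{"translation":[[0,0,0],[0,0,0],[0,0,0],[0,0,0]],"yaw":[0,0,0,0],"gripper":[255,255,255,255]}' 3
python3 tilt.py
```

```text
time_s: 31.55
ee_pos: [0.5087, -0.255, 0.2497]
eef_rot: [-3.14, -0.016, 1.663]
force: [-0.2, -0.1, -1.9]
grip_width: 0.0239
top lid tilt deg -0.7410395767951531 -0.028041402889385048 326 -0.07883740562092847 -0.020141559914570065
top rear tilt 2.180962739113088 13 -0.10692945227933054 -0.061078952289202404
side lid tilt deg 3.548634826760961 -0.03041965110340974 97 -0.02327896565600466 0.044831036405829076
side rear tilt -0.5020433814586804 131 -0.12358297933147516 -0.039882588524289775
```

```bash
python3 -m creep '{"translation":[[0,0,0],[0,0,5],[0,8,12],[0,20,18],[0,35,20]],"yaw":[0,0,-0.05,-0.12,-0.2],"gripper":[255,255,255,255,255]}' 50
python3 -m creep '{"translation":[[2,15,0],[4,30,0],[7,45,0],[10,60,0],[12,75,0]],"yaw":[-0.12,-0.24,-0.36,-0.48,-0.6],"gripper":[255,255,255,255,255]}' 
python3 -m creep '{"translation":[[2,15,0],[4,30,0],[7,45,0],[10,60,0],[12,75,0]],"yaw":[-0.12,-0.24,-0.36,-0.48,-0.6],"gripper":[255,255,255,255,255]}' 
python3 -m creep '{"translation":[[4,20,0],[8,40,0],[12,53,0],[12,53,-20],[12,53,-40]],"yaw":[-0.1,-0.2,-0.28,-0.28,-0.28],"gripper":[255,255,255,255,255]}' 
python3 -m creep '{"translation":[[0,0,-20],[0,0,-40],[0,0,-60],[0,0,-75],[0,0,-83]],"yaw":[0,0,0,0,0],"gripper":[255,255,255,255,255]}'
python3 w.py; python3 tilt.py
```

```text
time_s: 32.07
ee_pos: [0.5088, -0.2202, 0.2709]
eef_rot: [-3.142, -0.016, 1.459]
force: [0.9, 0.8, -2.3]
grip_width: 0.0236
time_s: 32.48
ee_pos: [0.521, -0.1444, 0.2713]
eef_rot: [3.141, -0.016, 0.853]
force: [-0.3, 0.7, -2.2]
grip_width: 0.0234
time_s: 32.9
ee_pos: [0.5331, -0.0687, 0.2718]
eef_rot: [3.141, -0.016, 0.248]
force: [-0.2, -1.1, -2.3]
grip_width: 0.0233
time_s: 33.32
ee_pos: [0.5457, -0.0149, 0.2325]
eef_rot: [3.141, -0.019, -0.032]
force: [0.5, -1.4, -2.5]
grip_width: 0.0235
time_s: 33.73
ee_pos: [0.5451, -0.0148, 0.148]
eef_rot: [3.141, -0.017, -0.032]
force: [-0.8, 0.9, -1.9]
grip_width: 0.0234
F [-4.900e-01  3.320e-01 -1.819e+00  1.000e-03  1.980e-01  3.000e-03] sd [0.88 0.64 0.73 0.04 0.03 0.01] 34.1333 [ 0.546  -0.0149  0.1504] 0.02332790786820218
top lid tilt deg 3.2616298456033483 -0.030386451680250365 159 -0.07651547664561056 0.04569913604495639
side lid tilt deg 3.354978774277971 -0.030944742604672146 243 -0.07858918756625122 0.044852297042262027
side rear tilt 0.0011042953642521895 157 -0.12497953202240475 -0.03413601072255679
```

```bash
python3 -m creep '{"translation":[[0,0,-5],[0,0,-10],[0,0,-13],[0,0,-13],[0,0,-13]],"yaw":[0,0,0,0,0],"gripper":[255,255,255,255,255]}' 
python3 -m creep '{"translation":[[0,0,0],[0,0,-2],[0,0,-4],[0,0,-5],[0,0,-5]],"yaw":[0,0,0,0,0],"gripper":[255,255,255,255,255]}' 4
python3 -m creep '{"translation":[[0,0,0],[0,0,0],[0,0,0],[0,0,0],[0,0,0]],"yaw":[0,0,0,0,0],"gripper":[100,100,100,100,100]}' 
python3 -m creep '{"translation":[[0,0,25],[0,0,60],[0,0,100],[-35,-20,120],[-70,-40,130]],"yaw":[0,0,0,0,0],"gripper":[100,100,100,100,100]}' 
python3 -m creep '{"translation":[[-40,0,0],[-80,0,0],[-120,-10,0],[-120,-20,0],[-120,-20,0]],"yaw":[0,0,0,0,0],"gripper":[100,100,100,100,100]}' 
python3 meas.py | grep -v -e '^ '; python3 tray.py
python3 - <<'E'
from h import *
b=cam('top');Q=cloud(b).reshape(-1,3)
for x,y in((.49,.312),(.59,.157),(.562,-.015)):
    m=(abs(Q[:,0]-x)<.05)&(abs(Q[:,1]-y)<.03)&(Q[:,2]>.08)&(Q[:,2]<.115)
    A=np.c_[Q[m,0]-x,Q[m,1]-y,np.ones(m.sum())]; print(m.sum(),np.round(np.linalg.lstsq(A,Q[m,2],rcond=None)[0],4))
E
```

```text
time_s: 34.65
ee_pos: [0.5458, -0.0149, 0.1367]
eef_rot: [3.141, -0.019, -0.032]
force: [-0.1, 0.3, -0.8]
grip_width: 0.0236
time_s: 35.07
ee_pos: [0.5463, -0.0149, 0.1322]
eef_rot: [3.141, -0.021, -0.032]
force: [1.6, -0.5, 3.5]
grip_width: 0.0235
time_s: 35.48
ee_pos: [0.5462, -0.0149, 0.1321]
eef_rot: [3.141, -0.02, -0.032]
force: [-0.5, -0.2, -0.5]
grip_width: 0.0538
time_s: 35.9
ee_pos: [0.4791, -0.0533, 0.2636]
eef_rot: [3.14, -0.024, -0.03]
force: [1.1, -0.9, 1.1]
grip_width: 0.0569
time_s: 36.32
ee_pos: [0.3581, -0.0741, 0.2645]
eef_rot: [3.14, -0.026, -0.031]
force: [-0.3, 0.6, -0.2]
grip_width: 0.057
pot (array([0.4899, 0.3119]), array([0.123, 0.072]), 7.8)
pot (array([ 0.5662, -0.0164]), array([0.07 , 0.122]), 87.1)
pot (array([0.5894, 0.1558]), array([0.07 , 0.123]), 81.7)
lid [183.93636364 208.49090909] (array([0.4904, 0.3151]), array([0.126, 0.071]), 7.8)
lid [282.00925926 185.4537037 ] (array([ 0.5677, -0.0145]), array([0.067, 0.121]), 89.5)
lid [230.80373832 178.68224299] (array([0.5898, 0.1573]), array([0.071, 0.125]), 81.9)
lid [157.03076923 185.38076923] (array([0.
[... 705 characters left out ...]
-0.26828335  0.055     ]]
tray side [[ 0.41054286 -0.24066796  0.085     ]
knobside [273.         202.32432432] [[ 0.56780496 -0.01389766  0.12      ]]
knobside [251.5 161. ] [[0.59057518 0.15716902 0.12      ]]
knobside [205.8627451  172.85947712] [[0.44576248 0.18022698 0.12      ]]
knobside [177.90163934 134.52459016] [[0.4354853  0.37518138 0.12      ]]
top floor med z 0.02916136955871962 1963 far rim 0.06193664457257797
 blob 174 [ 0.509 -0.365  0.06 ] [-0.01  -0.054  0.044]
side floor med z 0.028728677460075902 3061 far rim 0.0635053019910019
 blob 298 [ 0.506 -0.367  0.061] [-0.013 -0.055  0.045]
475 [ 0.0007 -0.0059  0.1003]
467 [-0.0048  0.0082  0.1   ]
479 [ 0.003  -0.0002  0.1001]
```

Run:
```python
from h import *
c=cam('top'); a=cv2.cvtColor(cv2.imread('pics/top0.png'),cv2.COLOR_BGR2RGB)
for n,(u0,u1,v0,v1) in dict(pink=(200,221,146,163),blue=(241,259,146,163),brush=(115,140,150,215),jars=(325,395,140,162)).items():
    print(n,np.abs(a[v0:v1,u0:u1].astype(int)-c['pixels'][v0:v1,u0:u1]).mean())
print(ctrl.hand_in())
```

```text
pink 3.716153127917834
blue 3.8518518518518516
brush 4.590974358974359
jars 5.172294372294372
the job is handed in; nothing more can be done
None
```

I tipped both steel balls into the tray and handed the job in at about 37 s. The hand-in gives no verdict, so everything below rests on my own measurements.

- **Weighing:** lifted by the knob, the pot at about (0.49, 0.31) pulled 2.4 N, so it holds plastic and I set it back unpoured. The pots at about (0.57, 0.16) and (0.57, -0.015) both pulled about 4.1 N, so they hold steel. I did not work out which of these is pot_1, pot_2 or pot_3.
- **Pouring:** the tool always points straight down. I tipped each loaded pot by pushing its front wall against the tray's near rim, so it turned between the finger pads. Afterwards I loosened the grip above the tray so it swung back upright.

Last checks:
- **Tray:** it has sunk about 20 mm (19.8 from the top view, 20.3 from the side), inside the 18.5–21.4 mm window.
- **Pots:** all three stand on the mat with their lids level to within 0.01 rad and 100 mm above the table, as expected.
- **Bystanders:** the jars and the ochre bottle measured within 2 mm of their first positions. The areas around the pink and blue bottles and the brush look the same as in the first picture.

Some things did not go as planned:
- **Knob slip:** in both pours the knob slid up to about 20 mm in the pads. Because of this, one pot ended about 20 mm further in +x than where it started, still well on the mat.
- **Hard set-down:** setting that first pot down pressed on the mat with about 27 N. I raised it again and released it with a lighter grip.
- **Unreliable tilt readings:** some camera tilt estimates disagreed while the arm blocked the view. I relied on the tray depth, the wrist force and the final lid measurements instead.

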